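Roll the feed roller home in its loading track

ROBOT

A 7-joint arm with a two-finger parallel gripper is mounted at the origin on a cart in front of the work surface, level with it; the furniture and walls round the work are solid. World frame = base frame: x ahead of the robot, y to its left, z up, the work surface at z = 0. Lengths are in m, angles in rad, forces in N, time in s.
With the tool pointing down it reaches from about 0.425 to 0.95 m from the base axis. Payload 16.7 kg.
Tool frame: the origin (TCP) lies at the centre of the arm's flange, where the gripper is bolted on; the fingertips stand 199 mm ahead of it and the grasp point (between the pads) lies 180 mm ahead of it; z points along the fingers, y is the line along which they close (so a half turn about z gives the same grasp; the last joint's range is limited). The gripper opens to 94 mm and grips with 3 to 60 N. Pads are 16 mm wide; open, the fingers measure 119 mm over their backs; the gripper's body (75 mm by 177 mm) begins 78 mm behind the grasp point.
Start: joints at [1.042, 0.426, 0.074, 1.606, -0.034, 1.111, -0.067], TCP at [0.25, -0.627, 0.405] pointing down, gripper open.
Joint ranges: [-2.85, 2.85], [-0.5, 2.14], [-1.23, 1.37], [0.21, 2.46], [-1.02, 4.16], [0.16, 2.05], [-2.73, 2.73]. Speed limits (rad/s): [1.89, 1.89, 2.39, 2.39, 3.01, 3.01, 3.01].

INTERFACE

Orientations are given as a unit quaternion [x, y, z, w].
In Python, from plant import manip, optics, job_done gives the robot as it stands.
- The arm moves only by the tool jog_arm, never from a script. Its argument "targets" is a list of rows, each a list of 7 numbers: the shift along the tool's x, y, z as a fraction of full scale, then the turn, a rotation vector about the tool's x, y, z as a fraction of full scale, then the opening, from 0 (shut) to 1 (fully open). A call has 1 to 5 rows; each row shifts and turns the commanded pose from where the row before left it, along the tool's axes as they then stand; what a row does not reach is not made up. Full scale, the value 1, is 300 mm for a shift and 2 rad for a turn. A row lasts 1/12 s, in which the tool goes at most 41.7 mm and 7.16 degrees, less where a joint would pass 70% of its speed; a pose out of reach is approached as far as the arm can. A call with a number of a shift or a turn outside -1 to 1 is refused whole. A call with a gripper value outside its range is refused whole. The fingers move at their own pace and stop on an object; "force" is the grip in N (left out, the last holds). Time passes only in rows, so rows that do not move let the fingers close. It gives the time, the measured TCP pose, the force, the opening and the grip force at its end, in the units of the state.
- manip.sense(): the state, without advancing time (a new reading comes with each control period).
- optics.get_image(name): name is "scene" or "top" or "wrist"; returns the picture (384x512x3 uint8, red, green, blue); there is no depth.
- optics.camera_info(name): a dict with "K" (3x3 intrinsics, pixels), "origin" and "attitude" of the camera in the world. Camera axes: x right, y down, z forward; pixel columns grow to the right and rows downward; lengths in m; the calibration is good to about 2 mm. A picture is of the moment at which its call begins: read the wrist's pose just before it. camera_info takes no time and is no camera call; for the wrist camera it gives the pose at the moment of the call.
- job_done(): hands the job in; it is judged then, once.
The state is a dict: "clock": time; "joint_pos": joint angles; "dq": joint speeds; "joint_efforts": joint torques, N m; "eef_pos": TCP position; "orientation": TCP orientation; "force": force on the tool from outside, world axes, zero at the start; "ft_torque": the same for the moment, N m; "gripper_width": finger opening in m; "finger_force": force on a finger pad.
Only numpy, scipy, OpenCV 4.12 (cv2) and the standard library are available. Lean on these libraries where they do the work, as an engineer would, in place of code of your own. Each camera call takes 0.05 s, during which the arm holds its last target. There are 200 camera calls.

TASK

Pick up the grey hand pusher by its wooden handle and with it slowly (2 to 3 cm a second) roll the orange roller along the aluminium track, over the low yellow ramp of the blue cradle, until it lies home against the black rubber stop; the cradle is clamped at a different place each time, so feel for the stop, then press the roller against it with about 10 N for about a second, never with more than 25 N. Afterwards stand the pusher upright on the middle of its cork mat and let go. Do not touch the roller with the hand, and leave the other things on the bench alone.

Things in the scene. Friction and masses are not known exactly. Their poses are not given: they have to be found in the camera images.
- track: Fixed aluminium track, a straight channel 360 long, 124 wide, open above. Origin: underside, middle of length and width, on the bench. x is the rolling direction (open start at -180 mm, cradle near the +x end), y across, z up. Floor 8 mm above the origin; side walls up to 24 mm, 106 mm apart inside. A blue cradle block (36 deep, 100 wide, 46 high, black knob on top) is clamped in it.
- roller_center (a point): Orange roller, 50 mm diameter, 100 mm long (steel stub shafts of 14 mm stand out 12 mm at both ends, above the walls), 0.2 to 0.5 kg, lying across the track on its floor, free to roll. The point is on its axis at mid-length, 25 mm above the floor. Its y axis is the roller's axis; x and z turn as it rolls.
- pusher_grip (a point): Hand pusher, stands upright: grey foot 60 deep (x), 80 wide (y), 10 high; wooden handle 18 thick (x) by 40 wide (y) rising from the middle of the foot to 92 mm; 0.2 kg. The point is on the handle's axis, 70 mm above the underside. x points ahead to the pushing side, z up. Gripped across its 18 mm thickness it withstands the push best.
- pusher_front (a point): Middle of the front face of the pusher's grey upright front plate (80 wide, 8 thick, 48 high, standing on the foot): 30 mm ahead (+x) of the handle's axis, 24 mm above the underside. This face pushes the roller.
- stop_near (a point): Fixed point on the track's floor, middle of the width, 100 mm from the track's middle: nearest place of the black rubber stop (94 wide, 36 high), which is the cradle's face and looks to the track's -x. Where the stop stands, from here to stop_far, is not reported: it must be felt (or seen). It does not give under 25 N and is stiff: pushed on, the force rises at once, by 2 N or more per mm.
- stop_far (a point): The same, 150 mm from the track's middle: farthest place of the stop. In front of the stop the cradle carries a yellow ramp that rises 2 mm over 25 mm (rolling over it takes about 1 N) and ends in a 2 mm step down, 36 mm before the stop. In the pocket beyond, the roller stays by itself with about 1.5 mm of play; home is its axis 25 to 27 mm before the stop.
- mat: Fixed square cork mat, 110 by 110 mm, 3 mm thick, on which the pusher stands at the start. Origin: centre of its underside, z up.
- tape_measure_mid (a point): Yellow tape measure, 36 x 75 x 67 mm, loose bystander; the point is its centre.
- marker_mid (a point): Blue and white marker, 17 mm thick, 141 mm long, lying loose on the bench; bystander; the point is its centre.
- note_mid (a point): Yellow block of notes, 76 x 76 x 30 mm, loose bystander; the point is its centre.
Mind the look-alikes: they are no part of the job. What is shaped like the part that bears pusher_grip but pink or red is not meant.

How it is judged:
On the way, in this order (a step that is already met when the one before it is completed fails the run):
1. the pusher is held by the hand and lifted off its mat by about 2 cm or more (height (world z) of pusher_grip above 0.088 m and contact force between the fingers and pusher above 0.5 N), for 0.1 s.
2. the roller, square in the track, is pressed by the held pusher against the rubber stop with 5 to 25 N for 0.5 s (contact force between roller and cradle above 5 N and horizontal distance between roller_center and cradle below 0.03 m and contact force between pusher and roller above 5 N and contact force between the fingers and pusher above 0.5 N and angle between the y axis of roller_center and the y axis of track, either way round below 0.08 rad), for 0.5 s.
At the end, for the whole second after the job is handed in: The roller lies at rest in the pocket of the cradle, square in the track, its axis within 30 mm of the face of the stop and down on the track's floor; the pusher stands upright (within 0.1 rad), at rest and released on its cork mat, its axis within 35 mm of the mat's centre (horizontal distance between roller_center and cradle below 0.03 m and z of roller_center in the frame of track below 0.0345 m and angle between the y axis of roller_center and the y axis of track, either way round below 0.08 rad and linear speed of each of roller, pusher below 0.02 m/s and angle between pusher_grip's own z axis and vertical below 0.1 rad and horizontal distance between pusher_grip and mat below 0.035 m and height (world z) of pusher_grip between 0.065 and 0.077 m); the robot touches nothing.
It fails at once if the pusher presses on the roller with more than 25 N (contact force between pusher and roller above 25 N).
It fails at once if the roller is knocked along faster than 0.35 m/s (linear speed of roller above 0.35 m/s).
It fails at once if the hand or arm touches the roller (contact force between any of the fingers, the arm and roller above 0.3 N).
It fails at once if the roller rises out of the track (z of roller_center in the frame of track above 0.045 m).
It fails at once if the tape measure, marker or note block is moved by more than 15 mm (distance of any of tape_measure_mid, marker_mid, note_mid from where it was at the start of the episode above 0.015 m).
It also fails if it takes over 64 s, if anything falls off the work surface, if the arm or the gripper's body presses on something with over 40 N, if the wrist force passes 120 N, or if a joint passes its speed limit or range.

## Working session

There is one attempt and no reset: what is moved stays moved. The work goes in short steps, Python scripts to look and compute and a tool call to move; the robot and the scene stay as the last step left them, time stands still between calls to the robot, and variables do not carry over. Pictures are saved under pics/ and viewed, at most 13 in all, crops included, and the job is handed in when it is done.

Besides the shell and the picture viewer there is one more tool, called after "Request:" by a JSON object that holds its "name" and its "arguments". jog_arm: Moves the arm, as the interface text tells. Shift numbers are shares of 300 mm and turn numbers shares of 2 rad, none past 1 either way. Its arguments: {"type":"object","properties":{"targets":{"type":"array","items":{"type":"array","items":{"type":"number","minimum":-1,"maximum":1}}},"force":{"type":"number"}},"required":["targets"]}

```bash
mkdir -p pics; ls; python3 - <<'E'
from plant import manip, optics
import cv2
s=manip.sense();print(s)
for n in("scene","top"):
    im=optics.get_image(n);cv2.imwrite(f"pics/{n}0.png",im[:,:,::-1]);c=optics.camera_info(n);print(n,c)
E
```

```text
pics
{'clock': 0.0, 'joint_pos': array([ 1.04148181,  0.42672811,  0.07385081,  1.60659025, -0.0341197 ,
        1.11080345, -0.06710752]), 'dq': array([-0.0002915 ,  0.00045065, -0.00030196,  0.00022679, -0.00020633,
       -0.00034985,  0.00013657]), 'joint_efforts': array([ 1.43072462e-03, -9.35803413e+01,  3.66702899e+00, -4.54167831e+01,
       -4.87422233e-02,  2.02975678e-02,  1.42385561e-04]), 'eef_pos': array([ 0.2501799 , -0.62673102,  0.40398544]), 'orientation': array([ 9.82026018e-01,  1.88744529e-01, -1.56872285e-04, -6.15204872e-04]), 'force': array([-0.60429237,  0.5429086 ,  0.83948372]), 'ft_torque': array([0.05641211, 0.01458225, 0.02812266]), 'finger_force': 0.0, 'gripper_width': 0.09430428506419299}
scene {'K': array([[418.13170563,   0.        , 257.4605329 ],
       [  0.        , 418.13170563, 195.9204464 ],
       [  0.        ,   0.        ,   1.        ]]), 'origin': array([0.04875844, 1.06066597, 0.64625347]), 'attitude': array([-0.16552096,  0.83547219, -0.51103794,  0.11588464])}
top {'K': array([[372.19857924,   0.        , 253.64290788],
       [  0.        , 372.19857924, 188.93580287],
       [  0.        ,   0.        ,   1.        ]]), 'origin': array([0.4559662 , 0.02643357, 1.0678613 ]), 'attitude': array([-0.70043665,  0.71333148, -0.02096002,  0.01036221])}
```

```bash
python3 - <<'E'
import cv2
for n in("scene","top"):
    im=cv2.imread(f"pics/{n}0.png");cv2.imwrite(f"pics/{n}0b.png",cv2.resize(im,(800,600),interpolation=cv2.INTER_CUBIC))
E
```

```text
(no output)
```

View pics/top0b.png

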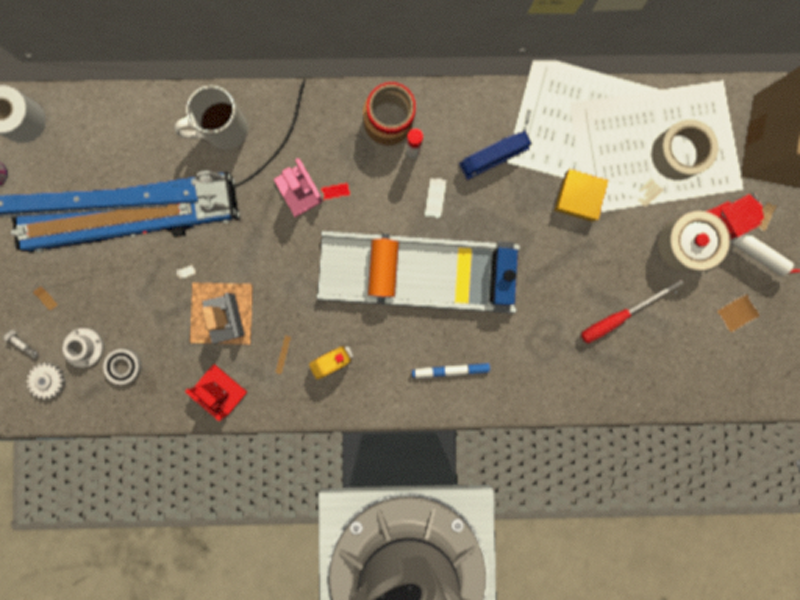

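View pics/scene0b.png

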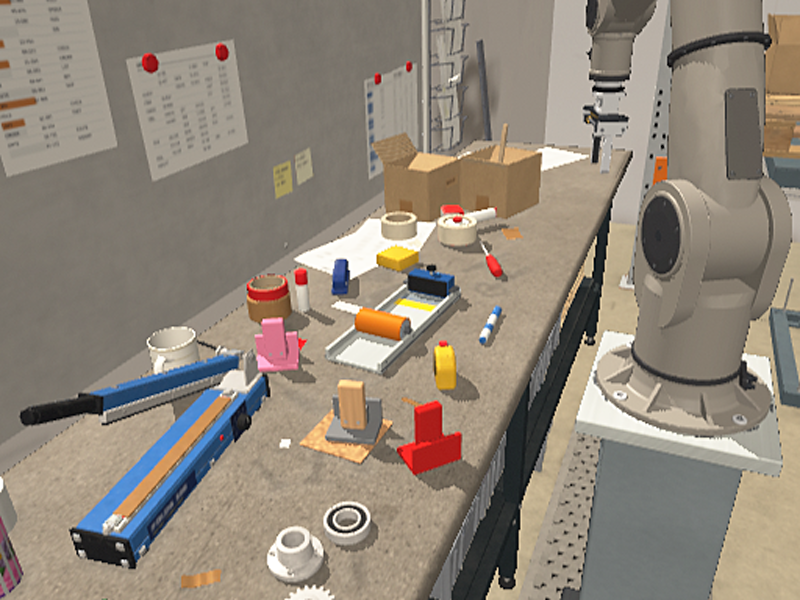

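The top view shows the track from px (320,270) to (517,275), with the roller at (383,267), the cradle at (505,275) and the pusher on its mat at (222,314). The plate is on the side towards the track. Pink and red look-alikes stand at (298,188) and (216,392). Next I'll enlarge the areas that matter.

```bash
python3 - <<'E'
import cv2
t=cv2.imread("pics/top0.png");s=cv2.imread("pics/scene0.png")
cv2.imwrite("pics/c1.png",cv2.resize(t[143:243,115:345],None,fx=3.4,fy=3.4,interpolation=cv2.INTER_CUBIC))
cv2.imwrite("pics/c2.png",cv2.resize(s[165:300,185:305],None,fx=4.4,fy=4.4,interpolation=cv2.INTER_CUBIC))
E
```

```text
(no output)
```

View pics/c1.png

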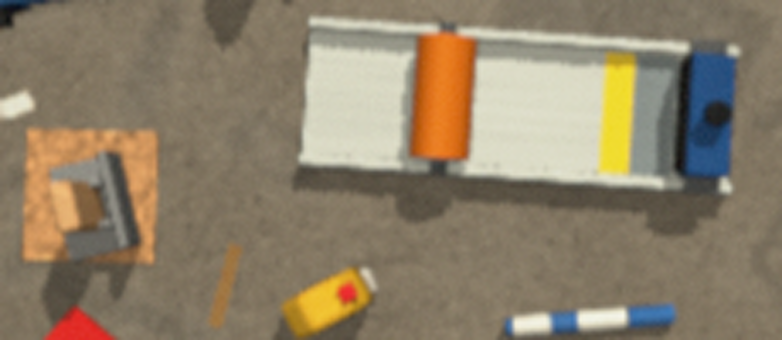

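View pics/c2.png

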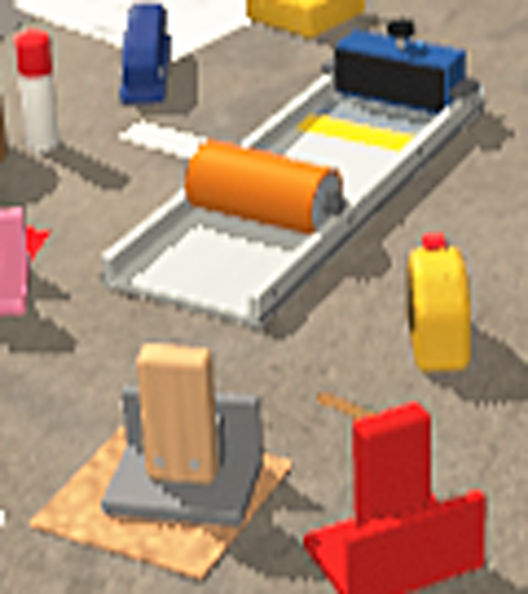

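Crop 1: mat corners at (27,128), (158,130), (155,264), (22,262). The handle top is centred at (68,206), and the plate's front top edge runs (121,152)-(138,243). The roller centre is at (443,97) and the yellow ramp's right edge at (633,113). Crop 2: the handle top is at (176,350), with the plate behind it facing the track. Now I'll work out positions from both views.

```bash
cat > h.py <<'E'
import numpy as np
from plant import manip, optics
from scipy.spatial.transform import Rotation as R
def ray(n,u,v,c=None):
    c=c or optics.camera_info(n); d=R.from_quat(c["attitude"]).apply(np.linalg.solve(c["K"],[u,v,1])); return np.array(c["origin"]),d
def atz(n,u,v,z):
    o,d=ray(n,u,v); return o+d*(z-o[2])/d[2]
def tri(r):
    A=sum(np.eye(3)-np.outer(d,d)/(d@d) for o,d in r);b=sum((np.eye(3)-np.outer(d,d)/(d@d))@o for o,d in r);return np.linalg.solve(A,b)
T=lambda x,y:("top",115+x/3.4,143+y/3.4)
S=lambda x,y:("scene",185+x/4.4,165+y/4.4)
E
python3 - <<'E'
from h import *
np.set_printoptions(precision=4,suppress=True)
P=lambda k,*a:print(k,*a)
P("mat",[atz(*T(*p),.003) for p in[(27,128),(158,130),(155,264),(22,262)]], "ctr",np.mean([atz(*T(*p),.003) for p in[(27,128),(158,130),(155,264),(22,262)]],axis=0))
P("mat scene",[atz(*S(*p),.003) for p in[(30,523),(203,578),(291,464),(122,428)]])
P("handle tri",tri([ray(*T(68,206)),ray(*S(176,350))]),"atz",atz(*T(68,206),.095),atz(*S(176,350),.095))
P("handle corners",[atz(*T(*p),.095) for p in[(51,183),(70,179),(84,229),(66,233)]])
P("plate front edge",[atz(*T(*p),.051) for p in[(121,152),(138,243)]],"tri corners",tri([ray(*T(113,153)),ray(*S(124,392))]),tri([ray(*T(130,247)),ray(*S(262,400))]))
P("track",[atz(*T(*p),.024) for p in[(310,18),(300,165),(740,48),(728,190)]])
P("track tri",tri([ray(*T(310,22)),ray(*S(107,255))]))
P("roller",atz(*T(443,97),.04), [atz(*T(*p),.045) for p in[(446,34),(439,159)]])
P("ramp",[atz(*T(*p),z) for p,z in[((603,113),.008),((633,113),.010)]])
P("cradle front",[atz(*T(*p),.054) for p in[(690,52),(681,176)]],"scene",[atz(*S(*p),.008) for p in[(335,92),(444,108)]])
s=manip.sense();print(R.from_quat(s['orientation']).as_matrix())
E
```

```text
mat [array([0.5334, 0.3824, 0.003 ]), array([0.5298, 0.2729, 0.003 ]), array([0.4175, 0.2762, 0.003 ]), array([0.4213, 0.3869, 0.003 ])] ctr [0.4755 0.3296 0.003 ]
mat scene [array([0.5289, 0.3871, 0.003 ]), array([0.4197, 0.3927, 0.003 ]), array([0.4166, 0.2858, 0.003 ]), array([0.5242, 0.2905, 0.003 ])]
handle tri [0.4663 0.3218 0.0912] atz [0.4664 0.3206 0.095 ] [0.4634 0.3269 0.095 ]
handle corners [array([0.4842, 0.3335, 0.095 ]), array([0.487, 0.319, 0.095]), array([0.4486, 0.3085, 0.095 ]), array([0.4458, 0.3222, 0.095 ])]
plate front edge [array([0.5093, 0.2915, 0.051 ]), array([0.4363, 0.2784, 0.051 ])] tri corners [0.5112 0.302  0.0392] [0.4329 0.2866 0.0437]
track [array([0.619 , 0.1419, 0.024 ]), array([0.4974, 0.1517, 0.024 ]), array([ 0.5881, -0.2147,  0.024 ]), array([ 0.4703, -0.2014,  0.024 ])]
track tri [0.6159 0.1421 0.0208]
roller [0.5501 0.0328 0.04  ] [array([0.6009, 0.0295, 0.045 ]), array([0.4994, 0.0369, 0.045 ])]
ramp [array([ 0.5372, -0.1012,  0.008 ]), array([ 0.5366, -0.1262,  0.01  ])]
cradle front [array([ 0.5818, -0.1672,  0.054 ]), array([ 0.4818, -0.1573,  0.054 ])] scene [array([ 0.5813, -0.171 ,  0.008 ]), array([ 0.489 , -0.1738,  0.008 ])]
[[ 0.9288  0.3707 -0.0005]
 [ 0.3707 -0.9288  0.001 ]
 [-0.0001 -0.0011 -1.    ]]
```

Request:
{"name": "jog_arm", "arguments": {"targets": [[0.093, -0.07, 0, 0, 0, 0, 1], [0.093, -0.07, 0, 0, 0, 0, 1], [0.093, -0.07, 0, 0, 0, 0, 1], [0.093, -0.07, 0, 0, 0, 0, 1], [0.093, -0.07, 0, 0, 0, 0, 1]]}}

```text
clock: 0.52
eef_pos: [0.3414, -0.4761, 0.4044]
orientation: [0.982, 0.189, -0.0, -0.0]
force: [0.4, -0.6, 0.6]
gripper_width: 0.0939
finger_force: 0.0
```

Request:
{"name": "jog_arm", "arguments": {"targets": [[0.093, -0.07, 0, 0, 0, 0, 1], [0.093, -0.07, 0, 0, 0, 0, 1], [0.093, -0.07, 0, 0, 0, 0, 1], [0.093, -0.07, 0, 0, 0, 0, 1], [0.093, -0.07, 0, 0, 0, 0, 1]]}}

```text
clock: 0.93
eef_pos: [0.432, -0.3268, 0.4046]
orientation: [0.982, 0.189, -0.0, -0.0]
force: [1.5, -0.7, 0.1]
gripper_width: 0.0941
finger_force: 0.0
```

Request:
{"name": "jog_arm", "arguments": {"targets": [[0.093, -0.07, 0, 0, 0, 0, 1], [0.093, -0.07, 0, 0, 0, 0, 1], [0.093, -0.07, 0, 0, 0, 0, 1], [0.093, -0.07, 0, 0, 0, 0, 1], [0.093, -0.07, 0, 0, 0, 0, 1]]}}

```text
clock: 1.35
eef_pos: [0.5226, -0.1776, 0.4046]
orientation: [0.982, 0.189, -0.0, -0.0]
force: [0.8, -0.4, -0.5]
gripper_width: 0.0945
finger_force: 0.0
```

Request:
{"name": "jog_arm", "arguments": {"targets": [[0.03, -0.107, 0, 0, 0, 0, 1], [0.03, -0.107, 0, 0, 0, 0, 1], [0.03, -0.107, 0, 0, 0, 0, 1], [0.03, -0.107, 0, 0, 0, 0, 1], [0.03, -0.107, 0, 0, 0, 0, 1]]}}

```text
clock: 1.77
eef_pos: [0.5039, -0.0119, 0.4046]
orientation: [0.982, 0.189, -0.0, 0.0]
force: [1.1, 0.0, -0.3]
gripper_width: 0.0937
finger_force: 0.0
```

Request:
{"name": "jog_arm", "arguments": {"targets": [[0.03, -0.107, 0, 0, 0, 0, 1], [0.03, -0.107, 0, 0, 0, 0, 1], [0.03, -0.107, 0, 0, 0, 0, 1], [0.03, -0.107, 0, 0, 0, 0, 1], [0.03, -0.107, 0, 0, 0, 0, 1]]}}

```text
clock: 2.18
eef_pos: [0.4862, 0.1538, 0.4047]
orientation: [0.982, 0.189, -0.0, 0.0]
force: [1.5, -1.0, -0.6]
gripper_width: 0.094
finger_force: 0.0
```

Request:
{"name": "jog_arm", "arguments": {"targets": [[0.03, -0.107, 0, 0, 0, 0, 1], [0.03, -0.107, 0, 0, 0, 0, 1], [0.03, -0.107, 0, 0, 0, 0, 1], [0, 0, 0, 0, 0, 0.049, 1], [0, 0, 0, 0, 0, 0.049, 1]]}}

```text
clock: 2.6
eef_pos: [0.4754, 0.2538, 0.4043]
orientation: [0.996, 0.091, -0.0, -0.0]
force: [-0.5, -0.8, -0.2]
gripper_width: 0.0939
finger_force: 0.0
```

```bash
python3 - <<'E'
from h import *
import cv2
s=manip.sense();print(s['eef_pos'],s['joint_pos'],s['force']);c=optics.camera_info("wrist");print(c)
np.save("w1.npy",[c],allow_pickle=True)
im=optics.get_image("wrist");cv2.imwrite("pics/w1.png",cv2.resize(im[:,:,::-1],(800,600),interpolation=cv2.INTER_CUBIC))
E
```

```text
[0.4754197  0.25377081 0.40431827] [-0.2166722   0.23742293 -0.45510851  1.88807239  0.11884575  1.04303352
 -2.10838294] [-0.47999732 -0.81005004 -0.24364005]
{'K': array([[341.48542643,   0.        , 246.24786488],
       [  0.        , 341.48542643, 193.89855452],
       [  0.        ,   0.        ,   1.        ]]), 'origin': array([0.54651374, 0.26680959, 0.38537503]), 'attitude': array([ 0.76248055, -0.63458217, -0.08114075,  0.09666984])}
```

View pics/w1.png

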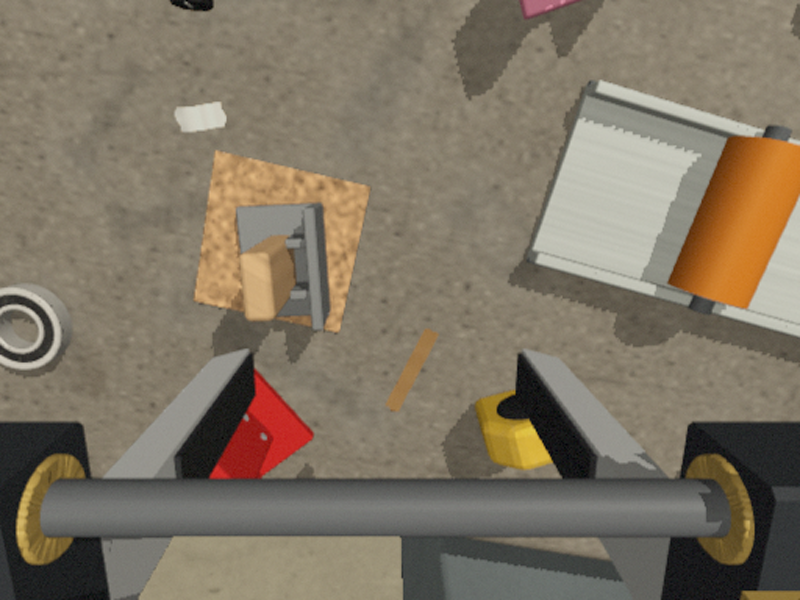

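The wrist view shows the handle's top face centred at (261,285), the plate's front top edge from (322,204) to (328,328), and the mat corners at (215,151), (370,186), (340,331) and (195,300).

```bash
python3 - <<'E'
from h import *
np.set_printoptions(precision=4,suppress=True)
c=np.load("w1.npy",allow_pickle=True)[0]
W=lambda x,y:ray(None,x/1.5625,y/1.5625,c)
def z(p,h):
    o,d=W(*p);return o+d*(h-o[2])/d[2]
m=[z(p,.003) for p in[(215,151),(370,186),(340,331),(195,300)]];print("mat",m,np.mean(m,axis=0))
print("handle",z((261,285),.095),"tri",tri([W(261,285),ray(*T(68,206))]))
a,b=z((322,204),.051),z((328,328),.051);print("plate",a,b,np.degrees(np.arctan2(*(b-a)[[0,1]]*[1,1])), (a+b)/2)
print("plate z tri",tri([W(325,266),ray(*T(129.5,198))]))
print("track",z((598,82),.024),z((533,262),.024),"roller",z((735,221),.045))
E
```

```text
mat [array([0.5344, 0.384 , 0.003 ]), array([0.5305, 0.2748, 0.003 ]), array([0.4217, 0.2784, 0.003 ]), array([0.4259, 0.3877, 0.003 ])] [0.4781 0.3312 0.003 ]
handle [0.4702 0.3232 0.095 ] tri [0.4664 0.3258 0.0795]
plate [0.5165 0.301  0.051 ] [0.438 0.285 0.051] -101.57908583081019 [0.4772 0.293  0.051 ]
plate z tri [0.4721 0.295  0.0157]
track [0.6208 0.1439 0.024 ] [0.5015 0.1555 0.024 ] roller [0.5529 0.0428 0.045 ]
```

Request:
{"name": "jog_arm", "arguments": {"targets": [[0.012, -0.114, 0, 0, 0, 0, 1], [0.012, -0.113, 0, 0, 0, 0, 1], [0, 0, 0.12, 0, 0, 0, 1], [0, 0, 0.12, 0, 0, 0, 1], [0, 0, 0.12, 0, 0, 0, 1]]}}

```text
clock: 3.07
eef_pos: [0.4706, 0.3202, 0.2956]
orientation: [0.996, 0.093, 0.0, -0.0]
force: [0.7, -0.3, -0.2]
gripper_width: 0.0943
finger_force: 0.0
```

Request:
{"name": "jog_arm", "arguments": {"targets": [[0, 0, 0.06, 0, 0, 0, 1], [0, 0, 0.057, 0, 0, 0, 1], [0, 0, 0, 0, 0, 0, 1], [0, 0, 0, 0, 0, 0, 1]]}}

```text
clock: 3.4
eef_pos: [0.4707, 0.3198, 0.2613]
orientation: [0.996, 0.092, -0.001, 0.0]
force: [0.5, 0.2, 0.7]
gripper_width: 0.0939
finger_force: 0.0
```

```bash
python3 - <<'E'
from h import *
import cv2
im=optics.get_image("wrist");cv2.imwrite("pics/w2.png",im[:,:,::-1])
E
```

```text
(no output)
```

View pics/w2.png

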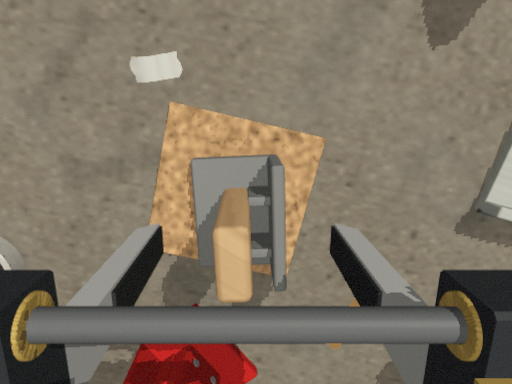

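The handle sits between the open fingers, with its top at about (235,265), slightly left of the finger centre. I'll shift 4 mm, then close.

Request:
{"name": "jog_arm", "arguments": {"targets": [[0, -0.013, 0, 0, 0, 0, 1], [0, 0, 0, 0, 0, 0, 0], [0, 0, 0, 0, 0, 0, 0], [0, 0, 0, 0, 0, 0, 0], [0, 0, 0, 0, 0, 0, 0]], "force": 45}}

```text
clock: 3.87
eef_pos: [0.4701, 0.3239, 0.2621]
orientation: [0.996, 0.092, 0.0, -0.0]
force: [-0.9, 0.2, -0.0]
gripper_width: 0.0707
finger_force: 0.0
```

Request:
{"name": "jog_arm", "arguments": {"targets": [[0, 0, 0, 0, 0, 0, 0], [0, 0, 0, 0, 0, 0, 0], [0, 0, 0, 0, 0, 0, 0], [0, 0, 0, 0, 0, 0, 0], [0, 0, 0, 0, 0, 0, 0]]}}

```text
clock: 4.28
eef_pos: [0.4701, 0.3238, 0.2616]
orientation: [0.996, 0.092, -0.0, -0.0]
force: [-0.1, -0.0, 0.5]
gripper_width: 0.0373
finger_force: 0.0
```

Request:
{"name": "jog_arm", "arguments": {"targets": [[0, 0, 0, 0, 0, 0, 0], [0, 0, 0, 0, 0, 0, 0], [0, 0, 0, 0, 0, 0, 0], [0, 0, 0, 0, 0, 0, 0], [0, 0, 0, 0, 0, 0, 0]]}}

```text
clock: 4.7
eef_pos: [0.47, 0.3238, 0.2615]
orientation: [0.996, 0.092, -0.0, 0.0]
force: [0.0, 0.8, -2.2]
gripper_width: 0.018
finger_force: 45.0
```

Request:
{"name": "jog_arm", "arguments": {"targets": [[0, 0, 0, 0, 0, 0, 0], [0, 0, -0.05, 0, 0, 0, 0], [0, 0, -0.05, 0, 0, 0, 0], [0, 0, -0.05, 0, 0, 0, 0], [0, 0, -0.05, 0, 0, 0, 0]]}}

```text
clock: 5.12
eef_pos: [0.4699, 0.3238, 0.3222]
orientation: [0.996, 0.092, -0.0, 0.0]
force: [0.0, -0.0, -2.0]
gripper_width: 0.0174
finger_force: 45.0
```

Request:
{"name": "jog_arm", "arguments": {"targets": [[0, 0, 0, 0, 0, 0, 0], [0, 0, 0, 0, 0, 0, 0]]}}

```text
clock: 5.28
eef_pos: [0.4702, 0.3238, 0.3219]
orientation: [0.996, 0.092, 0.001, -0.0]
force: [-0.2, -0.5, -2.5]
gripper_width: 0.018
finger_force: 45.0
```

```bash
python3 - <<'E'
from h import *
import cv2
s=manip.sense();print(s['eef_pos'],s['orientation'],s['force'],s['ft_torque'],s['finger_force'],s['joint_pos'])
im=optics.get_image("wrist");c=optics.camera_info("wrist");np.save("w3.npy",[c],allow_pickle=True);cv2.imwrite("pics/w3.png",cv2.resize(im[:,:,::-1],(800,600),interpolation=cv2.INTER_CUBIC))
E
```

```text
[0.47015501 0.32381419 0.32190434] [ 9.95792479e-01  9.16347493e-02  5.97755111e-04 -2.33252359e-04] [-0.23794904 -0.4557477  -2.50322785] [ 0.02931694  0.00765687 -0.02266463] 44.99877154827118 [-0.34150758  0.38424309 -0.4615294   1.89816994  0.21420957  0.90608155
 -2.29400081]
```

View pics/w3.png

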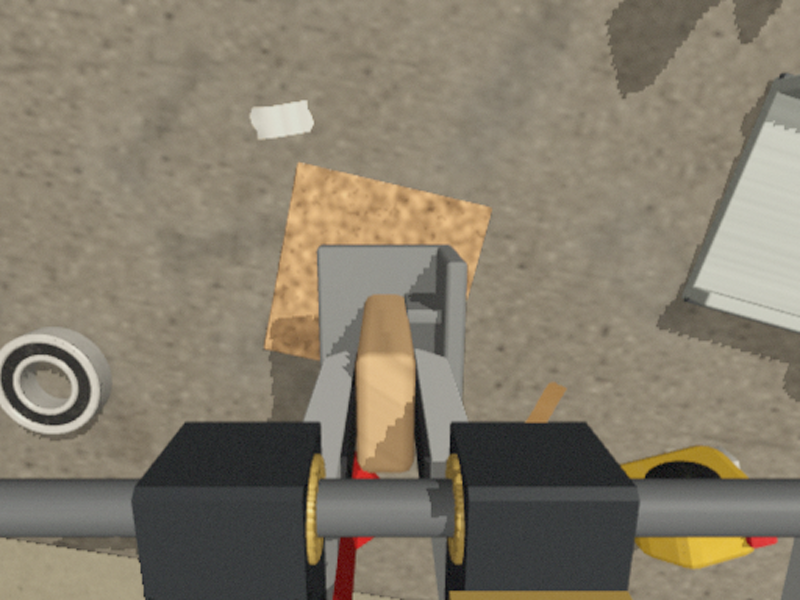

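The pusher is held squarely. Its handle top face is centred at (386,417), and the near track corner shows at (688,300).

```bash
python3 - <<'E'
from h import *
np.set_printoptions(precision=4,suppress=True)
c=np.load("w3.npy",allow_pickle=True)[0]
def z(p,h):
    o,d=ray(None,p[0]/1.5625,p[1]/1.5625,c);return o+d*(h-o[2])/d[2]
print("handle",z((386,417),.1555),"track corner top walls",z((688,300),.024),z((783,78),.024))
print("plate edges",z((463,258),.1115), "foot rear corner",z((319,247),.0735))
E
```

```text
handle [0.4691 0.323  0.1555] track corner top walls [0.5018 0.1637 0.024 ] [0.6167 0.154  0.024 ]
plate edges [0.5144 0.303  0.1115] foot rear corner [0.5024 0.3584 0.0735]
```

Request:
{"name": "jog_arm", "arguments": {"targets": [[0.024, 0.099, 0, 0, 0, 0, 0], [0.024, 0.099, 0, 0, 0, 0, 0], [0.024, 0.099, 0, 0, 0, 0, 0], [0.024, 0.1, 0, 0, 0, 0, 0], [0.024, 0.1, 0, 0, 0, 0, 0]]}}

```text
clock: 5.75
eef_pos: [0.5328, 0.1823, 0.3204]
orientation: [0.996, 0.092, -0.001, 0.0]
force: [0.8, 0.2, -0.8]
gripper_width: 0.0178
finger_force: 45.0
```

Request:
{"name": "jog_arm", "arguments": {"targets": [[0.025, 0.1, 0, 0, 0, 0, 0], [0.025, 0.1, 0, 0, 0, 0, 0], [0, 0, 0, 0, 0, 0.044, 0], [0, 0, 0, 0, 0, 0.044, 0], [0, 0, 0, 0, 0, 0.044, 0]]}}

```text
clock: 6.17
eef_pos: [0.5583, 0.1266, 0.3202]
orientation: [0.999, -0.043, -0.001, 0.0]
force: [0.4, 1.1, -2.2]
gripper_width: 0.0179
finger_force: 45.0
```

Request:
{"name": "jog_arm", "arguments": {"targets": [[0, 0, 0, 0, 0, 0, 0], [0, 0, 0, 0, 0, 0, 0]]}}

```text
clock: 6.33
eef_pos: [0.5581, 0.1277, 0.3207]
orientation: [0.999, -0.039, -0.001, 0.0]
force: [0.3, 0.1, -1.9]
gripper_width: 0.0178
finger_force: 45.0
```

```bash
python3 - <<'E'
from h import *
import cv2
s=manip.sense();print(s['eef_pos'],s['orientation'],s['force'],s['joint_pos'])
im=optics.get_image("wrist");c=optics.camera_info("wrist");np.save("w4.npy",[c],allow_pickle=True);cv2.imwrite("pics/w4.png",cv2.resize(im[:,:,::-1],(800,600),interpolation=cv2.INTER_CUBIC))
E
```

```text
[0.55812499 0.12769512 0.3206726 ] [ 9.99255279e-01 -3.85801535e-02 -6.31812498e-04  2.45548355e-04] [ 0.3314418   0.09861175 -1.8962301 ] [-0.06178241  0.37285582 -0.33892506  1.90037553  0.1557636   0.89512075
 -2.12504254]
```

View pics/w4.png

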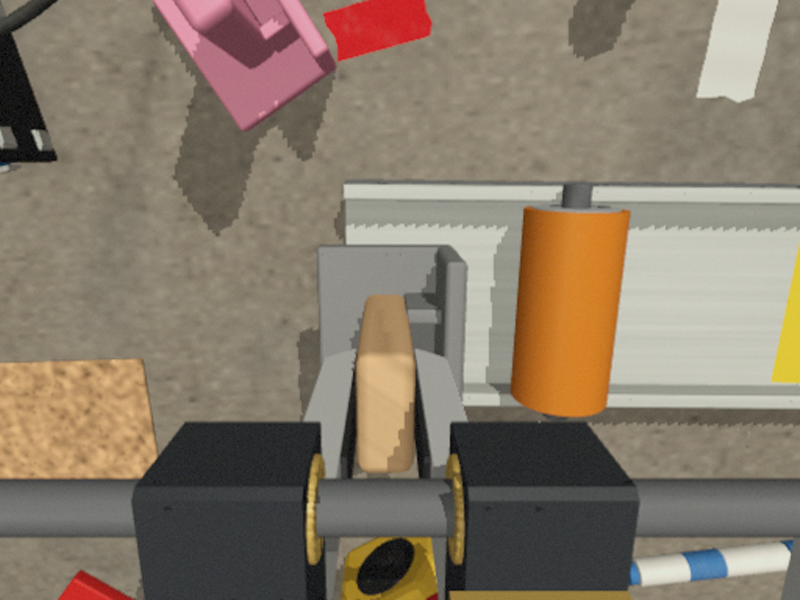

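The track runs level in the image, with its walls at rows 190 and 400. The roller is centred at about (568,308), ahead of the plate, whose right edge is at column 465.

```bash
python3 - <<'E'
from h import *
np.set_printoptions(precision=4,suppress=True)
c=np.load("w4.npy",allow_pickle=True)[0]
def z(p,h):
    o,d=ray(None,p[0]/1.5625,p[1]/1.5625,c);return o+d*(h-o[2])/d[2]
for x in(490,780): print("walls",z((x,190),.024),z((x,401),.024))
print("start corner",z((345,184),.024))
print("shafts",z((577,190),.033),z((555,417),.033)); print("edges",z((519,300),.033),z((619,300),.033),"ramp",z((785,315),.008))
print("plate far",z((465,258),.110))
E
```

```text
walls [0.6137 0.0695 0.024 ] [0.4969 0.0728 0.024 ]
walls [ 0.6023 -0.0779  0.024 ] [ 0.4843 -0.0905  0.024 ]
start corner [0.6224 0.143  0.024 ]
shafts [0.6109 0.0284 0.033 ] [0.4889 0.0389 0.033 ]
edges [0.557  0.0577 0.033 ] [0.553  0.0059 0.033 ] ramp [ 0.5296 -0.0998  0.008 ]
plate far [0.5953 0.0955 0.11  ]
```

Request:
{"name": "jog_arm", "arguments": {"targets": [[0.005, 0, 0.05, 0, 0, 0, 0], [0, 0, 0.05, 0, 0, 0, 0], [0, 0, 0.057, 0, 0, 0, 0], [0, 0, 0, 0, 0, 0, 0], [0, 0, 0, 0, 0, 0, 0]]}}

```text
clock: 6.8
eef_pos: [0.5596, 0.1275, 0.2739]
orientation: [0.999, -0.039, -0.001, 0.0]
force: [0.5, 0.9, -2.1]
gripper_width: 0.0176
finger_force: 45.0
```

Request:
{"name": "jog_arm", "arguments": {"targets": [[0, 0.018, 0, 0, 0, 0, 0], [0, 0.018, 0, 0, 0, 0, 0], [0, 0.018, 0, 0, 0, 0, 0], [0, 0.018, 0, 0, 0, 0, 0], [0, 0.007, 0, 0, 0, 0, 0]]}}

```text
clock: 7.22
eef_pos: [0.558, 0.1025, 0.2749]
orientation: [0.999, -0.041, 0.0, 0.0]
force: [0.5, 0.6, -2.6]
gripper_width: 0.0178
finger_force: 45.0
```

Request:
{"name": "jog_arm", "arguments": {"targets": [[0, 0.007, 0, 0, 0, 0, 0], [0, 0.007, 0, 0, 0, 0, 0], [0, 0.007, 0, 0, 0, 0, 0], [0, 0.007, 0, 0, 0, 0, 0], [0, 0.007, 0, 0, 0, 0, 0]]}}

```text
clock: 7.63
eef_pos: [0.5571, 0.0933, 0.2745]
orientation: [0.999, -0.04, -0.0, -0.0]
force: [-0.7, -0.4, -1.5]
gripper_width: 0.0177
finger_force: 45.0
```

Request:
{"name": "jog_arm", "arguments": {"targets": [[0, 0.007, 0, 0, 0, 0, 0], [0, 0.007, 0, 0, 0, 0, 0], [0, 0.007, 0, 0, 0, 0, 0], [0, 0.007, 0, 0, 0, 0, 0], [0, 0.007, 0, 0, 0, 0, 0]]}}

```text
clock: 8.05
eef_pos: [0.5563, 0.0827, 0.2745]
orientation: [0.999, -0.04, -0.0, -0.0]
force: [-0.4, 1.0, -2.2]
gripper_width: 0.0174
finger_force: 45.0
```

Request:
{"name": "jog_arm", "arguments": {"targets": [[0, 0.007, 0, 0, 0, 0, 0], [0, 0.007, 0, 0, 0, 0, 0], [0, 0.007, 0, 0, 0, 0, 0], [0, 0.007, 0, 0, 0, 0, 0], [0, 0.007, 0, 0, 0, 0, 0]]}}

```text
clock: 8.47
eef_pos: [0.5555, 0.0723, 0.2745]
orientation: [0.999, -0.04, 0.0, -0.0]
force: [-0.2, 0.7, -1.7]
gripper_width: 0.0173
finger_force: 45.0
```

Request:
{"name": "jog_arm", "arguments": {"targets": [[0, 0.007, 0, 0, 0, 0, 0], [0, 0.007, 0, 0, 0, 0, 0], [0, 0.007, 0, 0, 0, 0, 0], [0, 0.007, 0, 0, 0, 0, 0], [0, 0.007, 0, 0, 0, 0, 0]]}}

```text
clock: 8.88
eef_pos: [0.5546, 0.0618, 0.2745]
orientation: [0.999, -0.04, 0.0, -0.0]
force: [0.5, 1.4, -1.7]
gripper_width: 0.0177
finger_force: 45.0
```

Request:
{"name": "jog_arm", "arguments": {"targets": [[0, 0.007, 0, 0, 0, 0, 0], [0, 0.007, 0, 0, 0, 0, 0], [0, 0.007, 0, 0, 0, 0, 0], [0, 0.007, 0, 0, 0, 0, 0], [0, 0.007, 0, 0, 0, 0, 0]]}}

```text
clock: 9.3
eef_pos: [0.5537, 0.0513, 0.2745]
orientation: [0.999, -0.04, -0.0, -0.0]
force: [0.3, 0.6, -2.3]
gripper_width: 0.0175
finger_force: 45.0
```

Request:
{"name": "jog_arm", "arguments": {"targets": [[0, 0.007, 0, 0, 0, 0, 0], [0, 0.007, 0, 0, 0, 0, 0], [0, 0.007, 0, 0, 0, 0, 0], [0, 0.007, 0, 0, 0, 0, 0], [0, 0.007, 0, 0, 0, 0, 0]]}}

```text
clock: 9.72
eef_pos: [0.5529, 0.0409, 0.2745]
orientation: [0.999, -0.04, 0.0, -0.0]
force: [0.2, -0.0, -1.6]
gripper_width: 0.0179
finger_force: 45.0
```

Request:
{"name": "jog_arm", "arguments": {"targets": [[0, 0.007, 0, 0, 0, 0, 0], [0, 0.007, 0, 0, 0, 0, 0], [0, 0.007, 0, 0, 0, 0, 0], [0, 0.007, 0, 0, 0, 0, 0], [0, 0.007, 0, 0, 0, 0, 0]]}}

```text
clock: 10.13
eef_pos: [0.5521, 0.0304, 0.2745]
orientation: [0.999, -0.04, 0.0, -0.0]
force: [0.5, -0.1, -2.5]
gripper_width: 0.0175
finger_force: 45.0
```

```bash
python3 - <<'E'
from h import *
import cv2
s=manip.sense();print(s['eef_pos'],s['orientation'],s['force'],s['ft_torque'])
im=optics.get_image("wrist");c=optics.camera_info("wrist");np.save("w5.npy",[c],allow_pickle=True);cv2.imwrite("pics/w5.png",cv2.resize(im[:,:,::-1],(800,600),interpolation=cv2.INTER_CUBIC))
E
```

```text
[0.55209314 0.03040513 0.27451984] [ 9.99195438e-01 -4.01057820e-02  1.99773719e-05 -4.14962609e-05] [ 0.45098442 -0.14589926 -2.54884841] [ 0.06692999  0.03342311 -0.06502996]
```

View pics/w5.png

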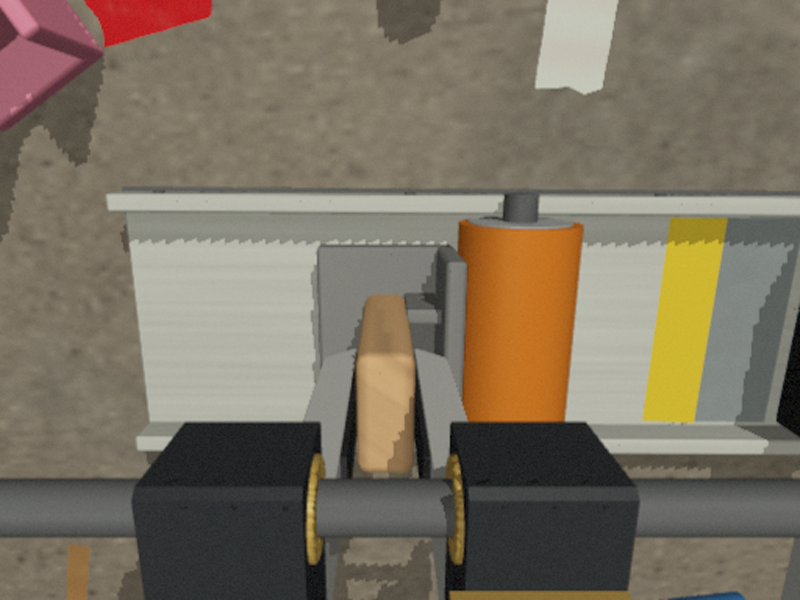

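The roller is in contact with the plate and square. The yellow ramp spans columns 657–711 at row 320. The foot of the stop is at about (779,420).

```bash
python3 - <<'E'
from h import *
np.set_printoptions(precision=4,suppress=True)
c=np.load("w5.npy",allow_pickle=True)[0]
def z(p,h):
    o,d=ray(None,p[0]/1.5625,p[1]/1.5625,c);return o+d*(h-o[2])/d[2]
print(z((657,320),.008),z((711,320),.010),"stop",z((779,420),.008),z((797,240),.008),"shaft",z((521,200),.033))
E
```

```text
[ 0.5414 -0.1012  0.008 ] [ 0.5399 -0.126   0.01  ] stop [ 0.4831 -0.1653  0.008 ] [ 0.5751 -0.1643  0.008 ] shaft [ 0.6059 -0.0306  0.033 ]
```

Request:
{"name": "jog_arm", "arguments": {"targets": [[0, 0.007, 0, 0, 0, 0, 0], [0, 0.007, 0, 0, 0, 0, 0], [0, 0.007, 0, 0, 0, 0, 0], [0, 0.007, 0, 0, 0, 0, 0], [0, 0.007, 0, 0, 0, 0, 0]]}}

```text
clock: 10.6
eef_pos: [0.5512, 0.0199, 0.2745]
orientation: [0.999, -0.04, -0.0, -0.0]
force: [0.6, 0.2, -1.0]
gripper_width: 0.0176
finger_force: 45.0
```

Request:
{"name": "jog_arm", "arguments": {"targets": [[0, 0.007, 0, 0, 0, 0, 0], [0, 0.007, 0, 0, 0, 0, 0], [0, 0.007, 0, 0, 0, 0, 0], [0, 0.007, 0, 0, 0, 0, 0], [0, 0.007, 0, 0, 0, 0, 0]]}}

```text
clock: 11.02
eef_pos: [0.5504, 0.0095, 0.2745]
orientation: [0.999, -0.04, 0.0, -0.0]
force: [-0.7, 0.7, -2.1]
gripper_width: 0.0177
finger_force: 45.0
```

Request:
{"name": "jog_arm", "arguments": {"targets": [[0, 0.007, 0, 0, 0, 0, 0], [0, 0.007, 0, 0, 0, 0, 0], [0, 0.007, 0, 0, 0, 0, 0], [0, 0.007, 0, 0, 0, 0, 0], [0, 0.007, 0, 0, 0, 0, 0]]}}

```text
clock: 11.43
eef_pos: [0.5495, -0.001, 0.2745]
orientation: [0.999, -0.04, -0.0, -0.0]
force: [-0.6, 0.4, -1.8]
gripper_width: 0.0177
finger_force: 45.0
```

Request:
{"name": "jog_arm", "arguments": {"targets": [[0, 0.007, 0, 0, 0, 0, 0], [0, 0.007, 0, 0, 0, 0, 0], [0, 0.007, 0, 0, 0, 0, 0], [0, 0.007, 0, 0, 0, 0, 0], [0, 0.007, 0, 0, 0, 0, 0]]}}

```text
clock: 11.85
eef_pos: [0.5487, -0.0115, 0.2745]
orientation: [0.999, -0.04, 0.0, -0.0]
force: [0.4, 0.2, -2.0]
gripper_width: 0.0181
finger_force: 45.0
```

Request:
{"name": "jog_arm", "arguments": {"targets": [[0, 0.007, 0, 0, 0, 0, 0], [0, 0.007, 0, 0, 0, 0, 0], [0, 0.007, 0, 0, 0, 0, 0], [0, 0.007, 0, 0, 0, 0, 0], [0, 0.007, 0, 0, 0, 0, 0]]}}

```text
clock: 12.27
eef_pos: [0.5479, -0.022, 0.2745]
orientation: [0.999, -0.04, 0.0, -0.0]
force: [-0.4, -0.7, -1.8]
gripper_width: 0.0179
finger_force: 45.0
```

Request:
{"name": "jog_arm", "arguments": {"targets": [[0, 0.007, 0, 0, 0, 0, 0], [0, 0.007, 0, 0, 0, 0, 0], [0, 0.007, 0, 0, 0, 0, 0], [0, 0.007, 0, 0, 0, 0, 0], [0, 0.007, 0, 0, 0, 0, 0]]}}

```text
clock: 12.68
eef_pos: [0.547, -0.0324, 0.2745]
orientation: [0.999, -0.04, -0.0, -0.0]
force: [0.0, -0.0, -0.9]
gripper_width: 0.0178
finger_force: 45.0
```

Request:
{"name": "jog_arm", "arguments": {"targets": [[0, 0.007, 0, 0, 0, 0, 0], [0, 0.007, 0, 0, 0, 0, 0], [0, 0.007, 0, 0, 0, 0, 0], [0, 0.007, 0, 0, 0, 0, 0], [0, 0.007, 0, 0, 0, 0, 0]]}}

```text
clock: 13.1
eef_pos: [0.5462, -0.0429, 0.2745]
orientation: [0.999, -0.04, -0.0, -0.0]
force: [0.0, 0.1, -1.8]
gripper_width: 0.0178
finger_force: 45.0
```

Request:
{"name": "jog_arm", "arguments": {"targets": [[0, 0.007, 0, 0, 0, 0, 0], [0, 0.007, 0, 0, 0, 0, 0], [0, 0.007, 0, 0, 0, 0, 0], [0, 0.007, 0, 0, 0, 0, 0]]}}

```text
clock: 13.43
eef_pos: [0.5455, -0.0512, 0.2745]
orientation: [0.999, -0.04, 0.0, -0.0]
force: [1.0, 0.7, -2.4]
gripper_width: 0.0176
finger_force: 45.0
```

Request:
{"name": "jog_arm", "arguments": {"targets": [[0, 0.007, 0, 0, 0, 0, 0], [0, 0.007, 0, 0, 0, 0, 0], [0, 0.007, 0, 0, 0, 0, 0], [0, 0.007, 0, 0, 0, 0, 0], [0, 0.007, 0, 0, 0, 0, 0]]}}

```text
clock: 13.85
eef_pos: [0.5447, -0.0617, 0.2745]
orientation: [0.999, -0.04, 0.0, -0.0]
force: [0.5, 0.4, -2.0]
gripper_width: 0.0177
finger_force: 45.0
```

Request:
{"name": "jog_arm", "arguments": {"targets": [[0, 0.007, 0, 0, 0, 0, 0], [0, 0.007, 0, 0, 0, 0, 0], [0, 0.007, 0, 0, 0, 0, 0], [0, 0.007, 0, 0, 0, 0, 0]]}}

```text
clock: 14.18
eef_pos: [0.544, -0.0702, 0.2745]
orientation: [0.999, -0.04, -0.0, 0.0]
force: [-0.0, -0.2, -1.6]
gripper_width: 0.018
finger_force: 45.0
```

Request:
{"name": "jog_arm", "arguments": {"targets": [[0, 0.006, 0, 0, 0, 0, 0], [0, 0.006, 0, 0, 0, 0, 0]]}}

```text
clock: 14.35
eef_pos: [0.5437, -0.0738, 0.2745]
orientation: [0.999, -0.04, -0.0, 0.0]
force: [-0.0, -0.3, -1.7]
gripper_width: 0.0177
finger_force: 45.0
```

Request:
{"name": "jog_arm", "arguments": {"targets": [[0, 0.004, 0, 0, 0, 0, 0], [0, 0.004, 0, 0, 0, 0, 0]]}}

```text
clock: 14.52
eef_pos: [0.5435, -0.0761, 0.2745]
orientation: [0.999, -0.04, -0.0, -0.0]
force: [1.0, -0.2, -2.2]
gripper_width: 0.0177
finger_force: 45.0
```

Request:
{"name": "jog_arm", "arguments": {"targets": [[0, 0.004, 0, 0, 0, 0, 0]]}}

```text
clock: 14.6
eef_pos: [0.5434, -0.0772, 0.2745]
orientation: [0.999, -0.04, -0.0, -0.0]
force: [1.1, 0.4, -1.7]
gripper_width: 0.0175
finger_force: 45.0
```

Request:
{"name": "jog_arm", "arguments": {"targets": [[0, 0.003, 0, 0, 0, 0, 0]]}}

```text
clock: 14.68
eef_pos: [0.5433, -0.0781, 0.2745]
orientation: [0.999, -0.04, -0.0, -0.0]
force: [0.3, -0.2, -2.3]
gripper_width: 0.0178
finger_force: 45.0
```

Request:
{"name": "jog_arm", "arguments": {"targets": [[0, 0.003, 0, 0, 0, 0, 0]]}}

```text
clock: 14.77
eef_pos: [0.5433, -0.0789, 0.2745]
orientation: [0.999, -0.04, 0.0, -0.0]
force: [-0.1, -0.0, -1.7]
gripper_width: 0.0176
finger_force: 45.0
```

Request:
{"name": "jog_arm", "arguments": {"targets": [[0, 0.003, 0, 0, 0, 0, 0]]}}

```text
clock: 14.85
eef_pos: [0.5432, -0.0798, 0.2745]
orientation: [0.999, -0.04, -0.0, -0.0]
force: [0.4, 1.3, -1.7]
gripper_width: 0.0178
finger_force: 45.0
```

Request:
{"name": "jog_arm", "arguments": {"targets": [[0, 0.003, 0, 0, 0, 0, 0]]}}

```text
clock: 14.93
eef_pos: [0.5431, -0.0807, 0.2745]
orientation: [0.999, -0.04, 0.0, -0.0]
force: [0.2, 0.2, -1.6]
gripper_width: 0.0179
finger_force: 45.0
```

Request:
{"name": "jog_arm", "arguments": {"targets": [[0, 0.002, 0, 0, 0, 0, 0]]}}

```text
clock: 15.02
eef_pos: [0.5431, -0.081, 0.2745]
orientation: [0.999, -0.04, 0.0, -0.0]
force: [-0.3, 3.9, -0.5]
gripper_width: 0.0176
finger_force: 45.0
```

Request:
{"name": "jog_arm", "arguments": {"targets": [[0, 0, 0, 0, 0, 0, 0]]}}

```text
clock: 15.1
eef_pos: [0.5431, -0.081, 0.2745]
orientation: [0.999, -0.04, 0.0, -0.0]
force: [0.1, 2.8, -1.1]
gripper_width: 0.018
finger_force: 45.0
```

Request:
{"name": "jog_arm", "arguments": {"targets": [[0, 0.001, 0, 0, 0, 0, 0], [0, 0, 0, 0, 0, 0, 0]]}}

```text
clock: 15.27
eef_pos: [0.5431, -0.0811, 0.2745]
orientation: [0.999, -0.04, 0.0, -0.0]
force: [0.6, 4.7, -1.7]
gripper_width: 0.0177
finger_force: 45.0
```

Request:
{"name": "jog_arm", "arguments": {"targets": [[0, 0.002, 0, 0, 0, 0, 0], [0, 0, 0, 0, 0, 0, 0]]}}

```text
clock: 15.43
eef_pos: [0.5431, -0.0813, 0.2746]
orientation: [0.999, -0.04, 0.0, -0.001]
force: [0.3, 7.7, -0.6]
gripper_width: 0.0178
finger_force: 45.0
```

Request:
{"name": "jog_arm", "arguments": {"targets": [[0, 0.001, 0, 0, 0, 0, 0], [0, 0, 0, 0, 0, 0, 0]]}}

```text
clock: 15.6
eef_pos: [0.5432, -0.0814, 0.2746]
orientation: [0.999, -0.04, 0.0, -0.001]
force: [0.0, 8.5, -0.0]
gripper_width: 0.0175
finger_force: 45.0
```

Request:
{"name": "jog_arm", "arguments": {"targets": [[0, 0.001, 0, 0, 0, 0, 0], [0, 0, 0, 0, 0, 0, 0], [0, 0, 0, 0, 0, 0, 0], [0, 0, 0, 0, 0, 0, 0], [0, 0, 0, 0, 0, 0, 0]]}}

```text
clock: 16.02
eef_pos: [0.5432, -0.0815, 0.2746]
orientation: [0.999, -0.04, 0.0, -0.001]
force: [0.1, 10.5, -0.7]
gripper_width: 0.018
finger_force: 45.0
```

Request:
{"name": "jog_arm", "arguments": {"targets": [[0, 0, 0, 0, 0, 0, 0], [0, 0, 0, 0, 0, 0, 0], [0, 0, 0, 0, 0, 0, 0], [0, 0, 0, 0, 0, 0, 0], [0, 0, 0, 0, 0, 0, 0]]}}

```text
clock: 16.43
eef_pos: [0.5432, -0.0815, 0.2746]
orientation: [0.999, -0.04, 0.0, -0.001]
force: [0.3, 9.2, 0.1]
gripper_width: 0.0181
finger_force: 45.0
```

Request:
{"name": "jog_arm", "arguments": {"targets": [[0, 0, 0, 0, 0, 0, 0], [0, 0, 0, 0, 0, 0, 0], [0, 0, 0, 0, 0, 0, 0]]}}

```text
clock: 16.68
eef_pos: [0.5431, -0.0815, 0.2746]
orientation: [0.999, -0.04, 0.0, -0.001]
force: [-1.1, 9.3, 0.5]
gripper_width: 0.0174
finger_force: 45.0
```

```bash
python3 - <<'E'
from h import *
import cv2
s=manip.sense();print(s['eef_pos'],s['force'],s['ft_torque'])
w=optics.get_image("wrist");t=optics.get_image("top")[143:243,115:345]
w=cv2.resize(w[80:300,200:512],(624,440));t=cv2.resize(t,(624,150))
cv2.imwrite("pics/p.png",cv2.vconcat([w,t])[:,:,::-1])
E
```

```text
[ 0.5431476  -0.08149245  0.27461716] [-1.09841531  9.31139742  0.54572069] [ 2.79658593e+00 -2.01106257e-03 -2.22432916e-01]
```

View pics/p.png

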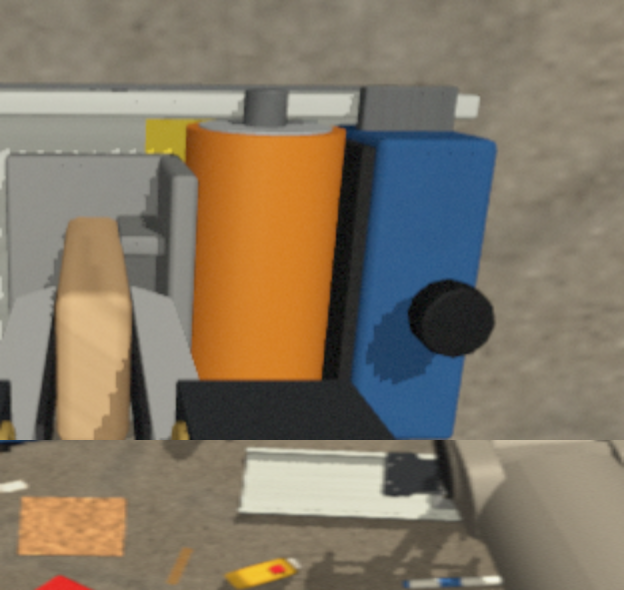

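The roller lies home against the black stop and is square, pressed with about 10 N for over a second. Now I'll back off.

Request:
{"name": "jog_arm", "arguments": {"targets": [[0, -0.004, 0, 0, 0, 0, 0], [0, -0.004, 0, 0, 0, 0, 0], [0, -0.01, 0, 0, 0, 0, 0], [0, -0.03, 0, 0, 0, 0, 0], [0, -0.03, 0, 0, 0, 0, 0]]}}

```text
clock: 17.2
eef_pos: [0.5449, -0.0591, 0.2745]
orientation: [0.999, -0.041, 0.0, 0.0]
force: [-0.3, 0.1, -2.8]
gripper_width: 0.0177
finger_force: 45.0
```

Request:
{"name": "jog_arm", "arguments": {"targets": [[0, -0.04, 0, 0, 0, 0, 0], [0, -0.04, 0, 0, 0, 0, 0], [0, -0.04, 0, 0, 0, 0, 0], [0, 0, -0.078, 0, 0, 0, 0], [0, 0, -0.078, 0, 0, 0, 0]]}}

```text
clock: 17.62
eef_pos: [0.5474, -0.0214, 0.3209]
orientation: [0.999, -0.039, -0.001, -0.0]
force: [-0.2, -0.1, -1.2]
gripper_width: 0.0178
finger_force: 45.0
```

Request:
{"name": "jog_arm", "arguments": {"targets": [[0, 0, 0, 0, 0, 0, 0], [0, 0, 0, 0, 0, 0, 0]]}}

```text
clock: 17.78
eef_pos: [0.5481, -0.0225, 0.3223]
orientation: [0.999, -0.04, 0.001, -0.0]
force: [-0.1, -0.3, -2.4]
gripper_width: 0.0179
finger_force: 45.0
```

Request:
{"name": "jog_arm", "arguments": {"targets": [[-0.03, -0.105, 0, 0, 0, 0, 0], [-0.03, -0.105, 0, 0, 0, 0, 0], [-0.03, -0.105, 0, 0, 0, 0, 0], [-0.03, -0.105, 0, 0, 0, 0, 0], [-0.03, -0.105, 0, 0, 0, 0, 0]]}}

```text
clock: 18.2
eef_pos: [0.5145, 0.1388, 0.3203]
orientation: [0.999, -0.04, -0.001, 0.0]
force: [1.1, 0.4, -2.0]
gripper_width: 0.0178
finger_force: 45.0
```

Request:
{"name": "jog_arm", "arguments": {"targets": [[-0.03, -0.105, 0, 0, 0, 0, 0], [-0.03, -0.105, 0, 0, 0, 0, 0], [-0.03, -0.105, 0, 0, 0, 0, 0], [-0.03, -0.105, 0, 0, 0, 0, 0], [-0.03, -0.105, 0, 0, 0, 0, 0]]}}

```text
clock: 18.62
eef_pos: [0.4822, 0.2994, 0.3203]
orientation: [0.999, -0.04, -0.001, 0.0]
force: [1.2, 0.2, -3.0]
gripper_width: 0.0173
finger_force: 45.0
```

Request:
{"name": "jog_arm", "arguments": {"targets": [[-0.03, -0.105, 0, 0, 0, 0, 0], [0, 0, 0, 0, 0, -0.044, 0], [0, 0, 0, 0, 0, -0.044, 0], [0, 0, 0, 0, 0, -0.044, 0], [0, 0, 0, 0, 0, 0, 0]]}}

```text
clock: 19.03
eef_pos: [0.4762, 0.3302, 0.3201]
orientation: [0.996, 0.094, -0.001, 0.0]
force: [-0.3, 0.9, -1.3]
gripper_width: 0.0173
finger_force: 45.0
```

Request:
{"name": "jog_arm", "arguments": {"targets": [[0, 0, 0, 0, 0, 0, 0], [0, 0, 0, 0, 0, 0, 0]]}}

```text
clock: 19.2
eef_pos: [0.4767, 0.3297, 0.3208]
orientation: [0.996, 0.09, -0.0, 0.0]
force: [0.3, 0.4, -1.5]
gripper_width: 0.0176
finger_force: 45.0
```

Request:
{"name": "jog_arm", "arguments": {"targets": [[0, 0, 0.06, 0, 0, 0, 0], [0, 0, 0.06, 0, 0, 0, 0], [0, 0, 0.05, 0, 0, 0, 0], [0, 0, 0.02, 0, 0, 0, 0], [0, 0, 0, 0, 0, 0, 0]]}}

```text
clock: 19.62
eef_pos: [0.4765, 0.3295, 0.263]
orientation: [0.996, 0.091, -0.001, 0.001]
force: [-1.1, 0.3, -2.4]
gripper_width: 0.0178
finger_force: 45.0
```

Request:
{"name": "jog_arm", "arguments": {"targets": [[0, 0, 0.003, 0, 0, 0, 0], [0, 0, 0.003, 0, 0, 0, 0], [0, 0, 0, 0, 0, 0, 0]]}}

```text
clock: 19.87
eef_pos: [0.477, 0.33, 0.2632]
orientation: [0.996, 0.092, 0.0, -0.0]
force: [-0.4, -0.9, -1.9]
gripper_width: 0.0179
finger_force: 45.0
```

Request:
{"name": "jog_arm", "arguments": {"targets": [[0, 0, 0.003, 0, 0, 0, 0], [0, 0, 0.002, 0, 0, 0, 0], [0, 0, 0, 0, 0, 0, 0]]}}

```text
clock: 20.12
eef_pos: [0.4769, 0.3298, 0.2613]
orientation: [0.996, 0.092, 0.0, -0.0]
force: [0.9, 0.4, -1.1]
gripper_width: 0.0179
finger_force: 45.0
```

Request:
{"name": "jog_arm", "arguments": {"targets": [[0, 0, 0.002, 0, 0, 0, 0], [0, 0, 0, 0, 0, 0, 0]]}}

```text
clock: 20.28
eef_pos: [0.4769, 0.3299, 0.2612]
orientation: [0.996, 0.092, 0.0, -0.0]
force: [-4.6, -3.0, 9.9]
gripper_width: 0.0179
finger_force: 45.0
```

Request:
{"name": "jog_arm", "arguments": {"targets": [[0, 0, -0.001, 0, 0, 0, 0], [0, 0, 0, 0, 0, 0, 0.6], [0, 0, 0, 0, 0, 0, 0.6], [0, 0, 0, 0, 0, 0, 0.6], [0, 0, 0, 0, 0, 0, 0.6]]}}

```text
clock: 20.7
eef_pos: [0.4768, 0.3298, 0.2607]
orientation: [0.996, 0.092, -0.0, -0.0]
force: [-0.2, 0.2, 0.0]
gripper_width: 0.0412
finger_force: 0.0
```

Request:
{"name": "jog_arm", "arguments": {"targets": [[0, 0, 0, 0, 0, 0, 0.6], [0, 0, 0, 0, 0, 0, 0.6], [0, 0, 0, 0, 0, 0, 0.6], [0, 0, 0, 0, 0, 0, 0.6], [0, 0, 0, 0, 0, 0, 0.6]]}}

```text
clock: 21.12
eef_pos: [0.4768, 0.3298, 0.2607]
orientation: [0.996, 0.092, 0.0, -0.0]
force: [0.9, 0.4, -0.3]
gripper_width: 0.0564
finger_force: 0.0
```

Request:
{"name": "jog_arm", "arguments": {"targets": [[0, 0, -0.05, 0, 0, 0, 0.6], [0, 0, -0.1, 0, 0, 0, 0.6], [0, 0, -0.1, 0, 0, 0, 0.6], [0, 0, -0.1, 0, 0, 0, 0.6], [0, 0, -0.1, 0, 0, 0, 0.6]]}}

```text
clock: 21.53
eef_pos: [0.4766, 0.3297, 0.3972]
orientation: [0.996, 0.092, -0.0, -0.0]
force: [1.1, -0.2, -0.5]
gripper_width: 0.0564
finger_force: 0.0
```

Request:
{"name": "jog_arm", "arguments": {"targets": [[0, 0, 0, 0, 0, 0, 0.6], [0, 0, 0, 0, 0, 0, 0.6], [0, 0, 0, 0, 0, 0, 0.6], [0, 0, 0, 0, 0, 0, 0.6]]}}

```text
clock: 21.87
eef_pos: [0.4766, 0.3295, 0.3946]
orientation: [0.996, 0.092, -0.001, 0.0]
force: [-0.4, 0.1, -0.1]
gripper_width: 0.0565
finger_force: 0.0
```

```bash
python3 - <<'E'
from h import *
import cv2
w=cv2.resize(optics.get_image("wrist"),(400,300));t=optics.get_image("scene")[165:300,185:305]
cv2.imwrite("pics/f.png",cv2.hconcat([w,cv2.resize(t,(267,300))])[:,:,::-1])
E
```

```text
(no output)
```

View pics/f.png

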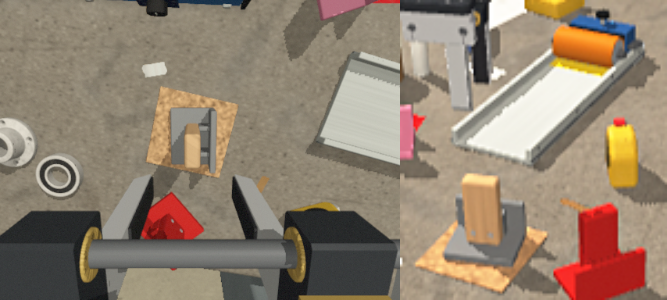

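The pusher stands upright on the middle of the mat and is released. The roller sits in the cradle pocket at (587,45) in the right half of the picture.

```bash
python3 -c "
from plant import job_done
print(job_done())"
```

```text
the job is handed in; nothing more can be done
None
```

The job is handed in at about 22 s on the robot's clock: the roller is home, pressed against the stop at about 10 N for over a second, and the pusher stands released on the middle of its mat; no verdict was returned.

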